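# Rehang the lift-off door of a tile tester

## Robot

A 6-joint arm with a two-finger parallel gripper is mounted at the origin on the work surface. World frame = base frame: x ahead of the robot, y to its left, z up, the work surface at z = 0. Lengths are in m, angles in rad, forces in N, time in s.
With the tool pointing down it reaches from about 0.35 to 0.85 m from the base axis. Payload 8.1 kg.
Tool frame: the origin (TCP) lies on the mounting face of the last link; the fingertips stand 186 mm ahead of it and the grasp point (between the pads) lies 167 mm ahead of it; z points along the fingers, y is the line along which they close (so a half turn about z gives the same grasp; the last joint's range is limited). The gripper opens to 93 mm and grips with 3 to 60 N. Pads are 15 mm wide; open, the fingers measure 128 mm over their backs; the gripper's body (75 mm by 188 mm) begins 65 mm behind the grasp point.
Start: joints at [-1.331, 0.13, 1.488, -0, 1.523, -0.085], TCP at [0.191, -0.569, 0.405] pointing down, gripper open.
Joint ranges: [-2.96, 2.96], [-0.89, 2.26], [0.02, 2.5], [-1.34, 4.48], [0, 2.73], [-2.66, 2.66]. Speed limits (rad/s): [2.39, 2.39, 2.79, 3.14, 3.14, 3.14].

## Interface

Orientations are given as a rotation vector (axis times angle).
In Python, from plant import read_state, read_camera, camera_params, close_job gives the robot as it stands. The module is installed in compiled form; this text tells all that it offers.
- The arm moves only by the tool servo_tool, never from a script. Its argument "increments" is a list of rows, each an object with "slide": the shift along the tool's x, y, z in mm, a list of three; "dr": the turn, a rotation vector about the tool's x, y, z in rad, a list of three; "jaw": the closure, from 0 (fully open) to 1 (shut). In form: [{"slide": [x, y, z], "dr": [ax, ay, az], "jaw": jaw}, ...]. A call has 1 to 20 rows; each row is the pose to reach, as a shift and turn from the pose commanded when the call began, along the tool's axes at that moment; what a row does not reach only later rows make up. A row lasts 1/10 s, in which the tool goes at most 50 mm and 8.59 degrees, less where a joint would pass 70% of its speed; a pose out of reach is approached as far as the arm can. A call with a gripper value outside its range is refused whole. The fingers move at their own pace and stop on an object; "force" is the grip in N (left out, the last holds). Time passes only in rows, so rows that repeat a pose let the fingers close. It gives the time, the measured TCP pose, the force, the opening and the grip force at its end, in the units of the state.
- read_state(): the state, without advancing time (a new reading comes with each control period).
- read_camera(name): name is "scene" or "top" or "wrist"; returns (picture, depth): 384x512x3 uint8, red, green, blue; 384x512 float32, m along the optical axis (not along the pixel's ray), 0 where there is no reading.
- camera_params(name): a dict with "fx", "fy", "cx", "cy" (pixels), "k1" (the pictures are not rectified: a ray, as slopes to the right and down, at radius r is drawn at 1 + k1 r^2 times it, then the intrinsics apply), "rvec" (rotation vector, rad) and "tvec" (3), from world to camera coordinates, as OpenCV has them. Camera axes: x right, y down, z forward; pixel columns grow to the right and rows downward; lengths in m; the calibration is good to about 2 mm. A picture is of the moment at which its call begins: read the wrist's pose just before it. camera_params takes no time and is no camera call; for the wrist camera it gives the pose at the moment of the call.
- close_job(): hands the job in; it is judged then, once.
The state is a dict: "t": time; "q": joint angles; "dq": joint speeds; "joint_torque": joint torques, N m; "tool_pos": TCP position; "orientation": TCP orientation; "force": force on the tool from outside, world axes, zero at the start; "wrist_torque": the same for the moment, N m; "opening": finger opening in m; "gripper_force": force on a finger pad.
Only numpy, scipy, OpenCV 4.12 (cv2) and the standard library are available. Lean on these libraries where they do the work, as an engineer would, in place of code of your own. Each camera call takes 0.05 s, during which the arm holds its last target. There are 200 camera calls.

## Task

The small louvred door of the red tile tester has been lifted off and stands in a slotted rack. Hang it back, standing open, so that both hinge sockets drop fully home over the two upright pintles of the tester at once; let go, then push the door fully shut against its stop. Leave the caliper and its open case where they are.

Things in the scene. Friction and masses are not known exactly. Their poses are not given: they have to be found in the camera images.
- leaf_center (a point): Centre of the loose door leaf: a flat upright grey panel with dark louvres, 140 long (its x) x 12 thick (y) x 150 mm high (z), 0.4 to 0.75 kg. This point is mid-panel, 75 mm above the leaf's underside. +x points along the panel to its hinge edge, z up. It can be gripped across the 12 mm anywhere along its plain top edge.
- leaf_socket (a point): On the leaf's hinge axis, at the mouth (underside) of its lower socket: 82 mm from the panel centre along leaf +x, 63 mm below it. Axes as the leaf's. Two steel socket blocks, 26 x 26 mm, 28 mm high, sit one above the other beyond the hinge edge, each with a vertical 15 mm through hole; the upper mouth is 93 mm above the lower.
- machine: Red bench tester, fixed, 440 long (its x) x 330 mm deep, 185 mm high at the door side, 265 mm from 110 mm farther back. Origin on the table in the plane of the door face; +y points straight out of that face, x along it, z up. The door standing open points along +y. It shuts by swinging about the hinge axis until it lies along the face, pointing to -x. It swings with slight friction.
- track_low (a point): Middle of the hinge post's range, 32 mm above the table, at machine x 82, y 34 mm. The rigid post is clamped to the face at an unmeasured place: its hinge axis, vertical, passes anywhere within 15 mm of this point along machine x (no error in y); see it or feel for it. Here stands the lower pintle, 12 mm thick, 24 mm high, its top 6 mm tapering to 6 mm. A socket fully home rests on its foot.
- track_high (a point): As track_low for the upper pintle, alike and on the same axis: its foot is 125 mm above the table. Each pintle stands on a bracket arm 18 mm wide and 10 mm thick reaching from the face to 8 mm beyond the axis, so the lower socket must come in from the side or front, between the brackets, and then down. The post's strip (22 mm wide) lies 28 mm or more behind the axis.
- stop (a point): Centre of the front of the door stop, a fixed dark steel block 75 mm long along the machine's x and 130 mm high, standing 28 mm proud of the face: the shut leaf's free end rests flat on it, parallel to the face. There is no latch: the leaf stays where it is left, but if pressed hard and let go suddenly it springs back a little; ease off and, if need be, push again.
- rack: Fixed rack the leaf stands in at the start: dark steel base 190 (its x) x 90 x 12 mm, grey ribs to 57 mm above the table either side of a 16 mm slot along x. Origin under its centre; the leaf's hinge edge is towards +x. The leaf stands on the base, 12 mm above the table, and is drawn straight up. The rack may change places with the caliper case.
- case: Bystander: open black caliper case 100 x 180 x 28 mm, loose; origin under its centre.
- caliper: Bystander: steel caliper lying flat, 200 mm long along its x, 12 mm high, jaws 75 mm to its +y; may lie under the door's swing (the hung door passes over it, 8 mm clear). Origin under the beam's centre.
Things that resemble listed ones, but are neither listed nor needed, are in the scene too. What is meant by the part that bears leaf_center is not turquoise, and is the larger of those in its own colour.

How it is judged:
On the way:
1. The door hangs upright with both sockets fully down on the pintle shoulders, standing open by more than about 45 degrees (z of leaf_socket in the frame of machine between 0.028 and 0.037 m and x of leaf_socket in the frame of machine between 0.058 and 0.106 m and y of leaf_socket in the frame of machine between 0.027 and 0.041 m and angle between leaf_socket's own z axis and vertical below 0.06 rad and y of leaf_center in the frame of machine above 0.092 m), for 0.2 s.
At the end, for the whole second after the job is handed in: The door hangs upright (within 0.06 rad) on both pintles, sockets home on their shoulders within 5 mm, and is shut: the panel's centre is less than 43 mm in front of the machine's face (34 mm when exactly parallel), on the side of the stop; it is at rest (z of leaf_socket in the frame of machine between 0.028 and 0.037 m and x of leaf_socket in the frame of machine between 0.058 and 0.106 m and y of leaf_socket in the frame of machine between 0.027 and 0.041 m and angle between leaf_socket's own z axis and vertical below 0.06 rad and y of leaf_center in the frame of machine below 0.043 m and x of leaf_center in the frame of machine below 0.035 m and linear speed of leaf below 0.02 m/s); the robot touches nothing.
It fails at once if the caliper or its case is pushed more than 40 mm from its place (distance of any of case, caliper from where it was at the start of the episode above 0.04 m).
It also fails if it takes over 64 s, if anything falls off the work surface, if the arm or the gripper's body presses on something with over 40 N, if the wrist force passes 120 N, or if a joint passes its speed limit or range.

## Working session

There is one attempt and no reset: what is moved stays moved. The work goes in short steps, Python scripts to look and compute and a tool call to move; the robot and the scene stay as the last step left them, time stands still between calls to the robot, and variables do not carry over. Pictures are saved under pics/ and viewed, at most 10 in all, crops included, and the job is handed in when it is done.

Besides the shell and the picture viewer there is one more tool, called after "Emit:" as name(argument=value, ...) on one line, values as JSON. servo_tool: Moves the arm, as the interface text tells. Its arguments: {"type":"object","properties":{"increments":{"type":"array"},"force":{"type":"number"}},"required":["increments"]}

```bash
mkdir -p pics
cat > h.py <<'E'
import numpy as np, cv2
from plant import *
from scipy.spatial.transform import Rotation as R
def grab(n):
    P=camera_params(n); im,d=read_camera(n); return im,d,P
def cloud(d,P):
    h,w=d.shape; u,v=np.meshgrid(np.arange(w),np.arange(h))
    K=np.array([[P['fx'],0,P['cx']],[0,P['fy'],P['cy']],[0,0,1.]])
    p=cv2.undistortPoints(np.stack([u,v],-1).reshape(-1,1,2).astype(float),K,np.array([P['k1'],0,0,0.])).reshape(h,w,2)
    c=np.dstack([p*d[...,None],d]); Rm=R.from_rotvec(np.ravel(P['rvec'])).as_matrix()
    X=(c-np.ravel(P['tvec']))@Rm; X[d==0]=np.nan; return X
def proj(pts,P):
    K=np.array([[P['fx'],0,P['cx']],[0,P['fy'],P['cy']],[0,0,1.]])
    return cv2.projectPoints(np.atleast_2d(pts).astype(float),np.ravel(P['rvec']),np.ravel(P['tvec']),K,np.array([P['k1'],0,0,0.]))[0][:,0]
def save(n,im): cv2.imwrite('pics/'+n,im[...,::-1])
E
python3 - <<'E'
from h import *
for n in ['scene','top']:
    im,d,P=grab(n); np.savez(n,im=im,d=d,**{k:np.ravel(v) for k,v in P.items()}); 
    save(n+'0.png',im)
    print(n,-R.from_rotvec(np.ravel(P['rvec'])).inv().apply(np.ravel(P['tvec'])),P['fx'])
s=read_state();print(s['t'],s['orientation'],s['opening'],s['force'])
E
```

```text
scene [ 1.10832744 -0.28250058  1.04801279] 489.12148881421024
top [0.30512268 0.1617312  1.22518076] 385.179633739193
0.1 [-3.09869316e+00 -5.07666743e-01  1.78847705e-04] 0.09280632501998701 [-0.25754122 -0.35124989 -0.34889254]
```

View pics/scene0.png

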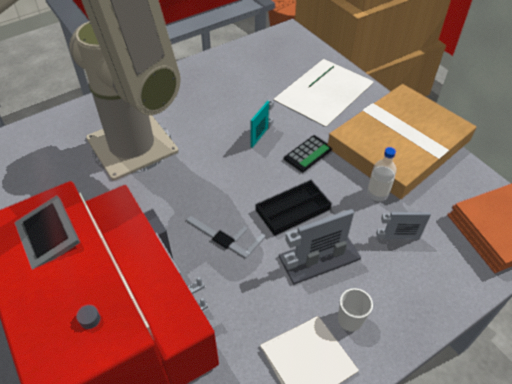

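View pics/top0.png

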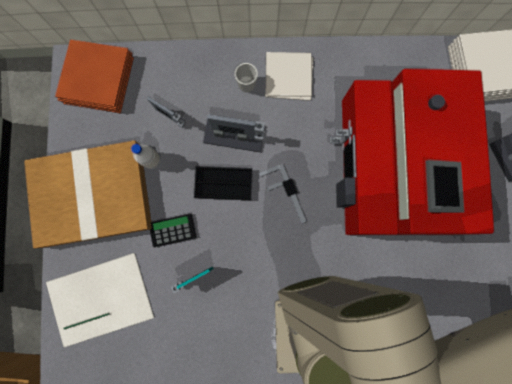

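The larger grey door stands in the rack at scene (322,240), top (236,131). Two others resemble it: a smaller grey door at scene (405,228), top (168,110), and a turquoise one at scene (260,122), top (193,279). I choose the one in the rack. The machine face looks towards world +y, with the pintles at top (343,133) and the stop at (345,190).

Run:
```python
from h import *
def ld(n):
    z=np.load(n+'.npz'); P={k:(z[k] if z[k].size>1 else float(z[k][0])) for k in ['fx','fy','cx','cy','k1','rvec','tvec']}
    return z['im'],z['d'],P
C=[]
for n in ['scene','top']:
    im,d,P=ld(n); X=cloud(d,P); C.append((im,X))
    # approx region from top px
ti,tX=C[1]; si,sX=C[0]
for p in [(131,236),(133,262),(133,343),(190,345),(183,292),(183,223),(90,360),(220,360)]: print(p,tX[p].round(3))
def box(X,lo,hi): 
    m=np.all((X>lo)&(X<hi),-1); return X[m]
# leaf top
c=tX[131,236]
for n,(im,X) in zip('st',C):
    q=box(X,[c[0]-.08,c[1]-.15,.145],[c[0]+.08,c[1]+.15,.175])
    print(n,len(q))
    if len(q)>5:
        r=cv2.minAreaRect(q[:,:2].astype(np.float32)); print(r, np.nanmedian(q,0), np.percentile(q,[2,98],0).round(3).tolist())
# machine face: scene view, red
for n,(im,X) in zip('st',C):
    a=im.astype(int); red=(a[...,0]>100)&(a[...,1]<50)&(a[...,2]<50)
    for zlo,zhi in [(.03,.17),(.178,.192),(.255,.275)]:
        q=X[red&(X[...,2]>zlo)&(X[...,2]<zhi)&(X[...,1]<0.1)&(X[...,0]>.1)&(X[...,0]<.95)]
        if len(q)>20: print(n,zlo,len(q),cv2.minAreaRect(q[:,:2].astype(np.float32)),np.percentile(q,[1,50,99],0).round(3).tolist())
im=np.hstack([cv2.resize(si[190:290,180:360],None,fx=4,fy=4,interpolation=cv2.INTER_CUBIC)]); save('crop1.png',im)
```

```text
(131, 236) [0.632 0.216 0.063]
(133, 262) [0.627 0.136 0.051]
(133, 343) [ 0.602 -0.101  0.124]
(190, 345) [ 0.429 -0.09   0.159]
(183, 292) [0.472 0.043 0.011]
(183, 223) [0.476 0.262 0.023]
(90, 360) [ 0.709 -0.142  0.185]
(220, 360) [ 0.343 -0.119  0.188]
s 498
((0.6407620906829834, 0.21016624569892883), (0.16293494403362274, 0.026122163981199265), 77.26336669921875) [0.64130282 0.21281935 0.15929871] [[0.622, 0.136, 0.146], [0.657, 0.287, 0.165]]
t 282
((0.6339519023895264, 0.2120053768157959), (0.16304409503936768, 0.02521739900112152), 81.67671966552734) [0.6367325  0.21837764 0.15995408] [[0.618, 0.134, 0.146], [0.654, 0.289, 0.165]]
s 0.03 1190 ((0.7412742376327515, -0.2128637731075287), (0.16226354241371155, 0.00753778638318181), 87.08971405029297) [[0.74, -0.276, 0.032], [0.743, -0.189, 0.109], [0.745, -0.133, 0.169]]
s 0.178 8682 ((0.5244094133377075, -0.21632187068462372), (0.18579933047294617, 0.43961673974990845), 88.2135009765625) [[0.316, -0.234, 0.181], [0.572, -0.177, 0.186], [0.742, -0.125, 0.19]]
s 0.255 18155 ((0.5220071077346802, -0.3420989513397217), (0.21904438734054565, 0.43756088614463806), 88.89026641845703) [[0.314, -0.449, 0.261], [0.593, -0.345, 0.266], [0.739, -0.236, 0.269]]
t 0.03 639 ((0.5241380333900452, -0.1197613775730133), (0.005244245287030935, 0.4291512072086334), 88.40575408935547) [[0.312, -0.127, 0.032], [0.646, -0.124, 0.111], [0.735, -0.114, 0.169]]
t 0.178 5957 ((0.5236407518386841, -0.17522567510604858), (0.11274143308401108, 0.43426141142845154), 88.45397186279297) [[0.31, -0.229, 0.179], [0.513, -0.173, 0.184], [0.734, -0.119, 0.189]]
t 0.255 11111 ((0.5181496739387512, -0.3396368622779846), (0.2204105406999588, 0.4348111152648926), 88.50619506835938) [[0.306, -0.445, 0.259], [0.535, -0.345, 0.264], [0.73, -0.23, 0.268]]
```

View pics/crop1.png

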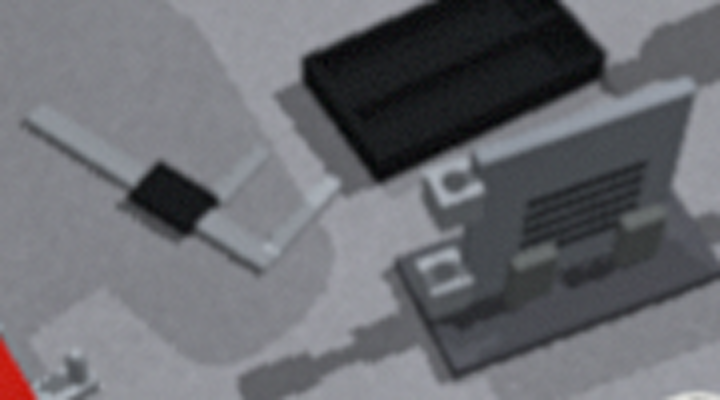

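The crop confirms the choice: the grey leaf in the rack has its two socket blocks at the left end (towards the machine), and its plain top edge runs from crop (485,155) to (690,90).

Run:
```python
from h import *
s=read_state(); T=R.from_rotvec(s['orientation']); print(T.as_matrix().round(3), s['tool_pos'])
P=camera_params('wrist'); Rc=R.from_rotvec(np.ravel(P['rvec'])).inv(); cp=-Rc.apply(np.ravel(P['tvec']))
print('cam in tool',T.inv().apply(cp-s['tool_pos']), (T.inv()*Rc).as_matrix().round(3),P['fx'])
for n in ['scene','top']:
    z=np.load(n+'.npz'); Q={k:(z[k] if z[k].size>1 else float(z[k][0])) for k in ['fx','fy','cx','cy','k1','rvec','tvec']}
    X=cloud(z['d'],Q)
    m=(abs(X[...,0]-.637)<.05)&(abs(X[...,1]-.225)<.06)&(X[...,2]>.157)&(X[...,2]<.168)
    q=X[m]; v=cv2.fitLine(q[:,:2].astype(np.float32),cv2.DIST_HUBER,0,.01,.01).ravel(); print(n,len(q),v,np.degrees(np.arctan2(v[1],v[0])))
    a=z['im'].astype(int); red=(a[...,0]>100)&(a[...,1]<50)&(a[...,2]<50)
    # face edge: max y per x-bin of upper deck
    m=red&(abs(X[...,2]-.185)<.006)&(X[...,0]>.33)&(X[...,0]<.73)
    q=X[m]; b=np.digitize(q[:,0],np.arange(.33,.73,.01)); e=np.array([[q[b==i,0].mean(),np.percentile(q[b==i,1],99)] for i in np.unique(b) if (b==i).sum()>10])
    f=np.polyfit(*e.T,1); print('face',f, np.polyval(f,.6), np.std(e[:,1]-np.polyval(f,e[:,0])))
```

```text
[[ 0.948  0.319 -0.   ]
 [ 0.319 -0.948  0.002]
 [ 0.    -0.002 -1.   ]] [ 0.19144518 -0.56842904  0.403808  ]
cam in tool [ 0.07828785 -0.00029985  0.02034926] [[ 0.    -0.96  -0.282]
 [ 1.     0.    -0.001]
 [ 0.001 -0.282  0.96 ]] 295.0574877405347
scene 270 [0.19106111 0.9815782  0.6448196  0.23753484] 78.98528
face [-0.02458968 -0.11333784] -0.12809164685191568 0.0006002983425408343
top 180 [0.19187358 0.9814196  0.63875633 0.22390513] 78.93785
face [-0.02803218 -0.10694352] -0.12376282601196287 0.0007116993456484066
```

```bash
cat >> h.py <<'E'
def go(pos,yaw):
    """slide (mm) and dr for TCP target pos, tool down, tool x at world yaw deg"""
    s=read_state(); T=R.from_rotvec(s['orientation'])
    a=np.radians(yaw); G=R.from_matrix(np.array([[np.cos(a),np.sin(a),0],[np.sin(a),-np.cos(a),0],[0,0,-1]]))
    print('slide',(T.inv().apply(np.array(pos)-s['tool_pos'])*1000).round(1).tolist(),'dr',(T.inv()*G).as_rotvec().round(4).tolist())
E
python3 - <<'E'
from h import *
go([.191,-.569,.52],18.6); go([.60,-.07,.52],88.5); go([.60,-.07,.44],88.5)
E
```

```text
slide [-0.6, 0.2, -116.2] dr [-0.0016, -0.0001, 0.0001]
slide [546.3, -342.2, -115.6] dr [-0.0013, -0.0011, -1.2198]
slide [546.2, -342.1, -35.6] dr [-0.0013, -0.0011, -1.2198]
```

Emit:
servo_tool(increments=[{"slide":[0,0,-50],"dr":[0,0,0],"jaw":0},{"slide":[0,0,-100],"dr":[0,0,0],"jaw":0},{"slide":[20,-15,-116],"dr":[0,0,-0.1],"jaw":0},{"slide":[546,-342,-116],"dr":[0,0,-1.22],"jaw":0},{"slide":[546,-342,-116],"dr":[0,0,-1.22],"jaw":0},{"slide":[546,-342,-116],"dr":[0,0,-1.22],"jaw":0},{"slide":[546,-342,-116],"dr":[0,0,-1.22],"jaw":0},{"slide":[546,-342,-116],"dr":[0,0,-1.22],"jaw":0},{"slide":[546,-342,-116],"dr":[0,0,-1.22],"jaw":0},{"slide":[546,-342,-116],"dr":[0,0,-1.22],"jaw":0},{"slide":[546,-342,-116],"dr":[0,0,-1.22],"jaw":0},{"slide":[546,-342,-116],"dr":[0,0,-1.22],"jaw":0},{"slide":[546,-342,-116],"dr":[0,0,-1.22],"jaw":0},{"slide":[546,-342,-116],"dr":[0,0,-1.22],"jaw":0},{"slide":[546,-342,-116],"dr":[0,0,-1.22],"jaw":0},{"slide":[546,-342,-116],"dr":[0,0,-1.22],"jaw":0},{"slide":[546,-342,-36],"dr":[0,0,-1.22],"jaw":0},{"slide":[546,-342,-36],"dr":[0,0,-1.22],"jaw":0},{"slide":[546,-342,-36],"dr":[0,0,-1.22],"jaw":0}])

```text
t: 2.0
tool_pos: [0.5987, -0.0697, 0.4341]
orientation: [-2.243, -2.187, 0.01]
force: [-1.0, -0.3, -0.7]
opening: 0.0927
gripper_force: 0.0
```

Run:
```python
from h import *
s=read_state(); im,d,P=grab('wrist'); print(s['t'],s['tool_pos'],s['q'],abs(s['dq']).max() if hasattr(s['dq'],'max') else s['dq'])
np.savez('w1',im=im,d=d,**{k:np.ravel(v) for k,v in P.items()}); X=cloud(d,P)
save('w1.png',im)
print(proj([[.60,-.09,.149],[.60,-.09,.056]],P))
go([.6,.23,.5],79)
```

```text
2.0 [ 0.59868819 -0.06966823  0.43409268] [-2.00883201e-01  1.32802274e-01  1.43241456e+00 -4.23381742e-05
  1.58713183e+00 -1.75544555e-01] 0.09360850257174431
[[256.03981872 213.16499182]
 [255.66553554 187.28795496]]
slide [300.0, -7.3, -61.8] dr [-0.0061, -0.0006, 0.1662]
```

View pics/w1.png

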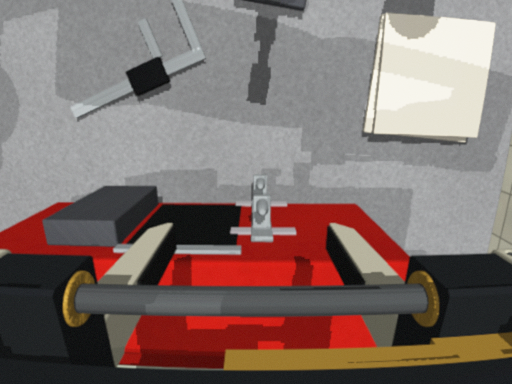

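The wrist view shows the upper pintle near (262,203), the lower one near (260,183), the stop at (105,213) and the caliper at (150,75). I'll measure the pintles from a crop.

Run:
```python
from h import *
z=np.load('w1.npz'); P={k:(z[k] if z[k].size>1 else float(z[k][0])) for k in ['fx','fy','cx','cy','k1','rvec','tvec']}
X=cloud(z['d'],P)
c=z['im'][165:250,220:305]; im=cv2.resize(c,None,fx=7,fy=7,interpolation=cv2.INTER_CUBIC); save('crop2.png',im)
x=X[165:250,220:305].reshape(-1,3)
for lo,hi in [(.118,.130),(.137,.155),(.024,.035),(.04,.06),(.06,.11)]:
    q=x[(x[:,2]>lo)&(x[:,2]<hi)&(x[:,1]>-.118)]; print(lo,len(q),q.mean(0).round(4),np.percentile(q,[3,50,97],0).round(4).tolist())
# stop
a=X.reshape(-1,3); q=a[(a[:,0]<.56)&(a[:,2]>.11)&(a[:,2]<.15)&(a[:,1]>-.12)]; print('stop',np.percentile(q,[1,50,99],0).round(4).tolist())
# face line from wrist: red pixels low z 
im=z['im'].astype(int); red=(im[...,0]>100)&(im[...,1]<60)
m=red&(abs(X[...,2]-.185)<.006); q=X[m]; q=q[(q[:,0]>.5)|(q[:,0]<.42)]
b=np.digitize(q[:,0],np.arange(.3,.8,.01)); e=np.array([[q[b==i,0].mean(),np.percentile(q[b==i,1],99)] for i in np.unique(b) if (b==i).sum()>10])
f=np.polyfit(*e.T,1); print(f,np.polyval(f,.605),len(e))
```

```text
0.118 498 [ 0.6049 -0.1002  0.1245] [[0.5964, -0.1163, 0.1196], [0.6049, -0.1033, 0.1245], [0.6145, -0.0801, 0.1291]]
0.137 225 [ 0.6053 -0.0993  0.1437] [[0.5955, -0.1176, 0.1376], [0.6056, -0.0899, 0.1437], [0.6145, -0.0825, 0.1494]]
0.024 198 [ 0.6041 -0.093   0.031 ] [[0.5946, -0.1155, 0.0258], [0.6039, -0.0938, 0.0312], [0.6139, -0.0799, 0.0333]]
0.04 84 [ 0.6049 -0.088   0.0514] [[0.5947, -0.1156, 0.0411], [0.6055, -0.086, 0.0521], [0.6107, -0.0821, 0.0565]]
0.06 28 [ 0.5984 -0.1162  0.0928] [[0.5939, -0.1173, 0.0637], [0.595, -0.1161, 0.0958], [0.6157, -0.1155, 0.1098]]
stop [[0.3151, -0.1199, 0.1106], [0.4545, -0.115, 0.1318], [0.5569, -0.0889, 0.1497]]
[-0.08241086 -0.08298137] -0.13283993526109064 24
```

View pics/crop2.png

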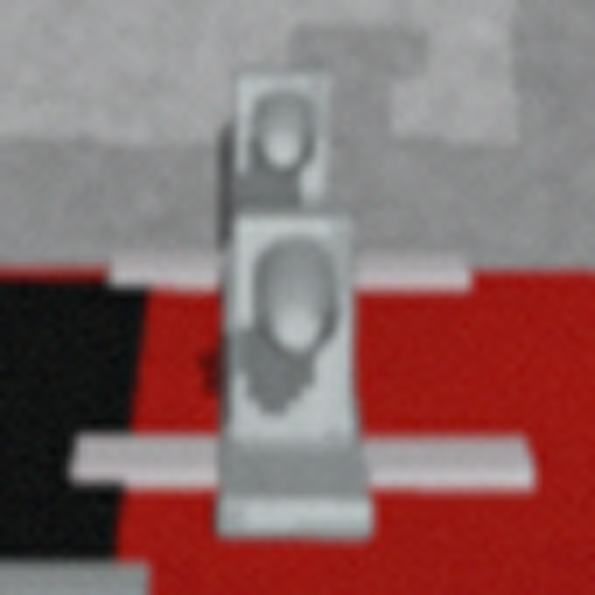

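Emit:
servo_tool(increments=[{"slide":[0,0,-50],"dr":[0,0,0.05],"jaw":0},{"slide":[300,-7,-66],"dr":[-0.006,0,0.166],"jaw":0},{"slide":[300,-7,-66],"dr":[-0.006,0,0.166],"jaw":0},{"slide":[300,-7,-66],"dr":[-0.006,0,0.166],"jaw":0},{"slide":[300,-7,-66],"dr":[-0.006,0,0.166],"jaw":0},{"slide":[300,-7,-66],"dr":[-0.006,0,0.166],"jaw":0},{"slide":[300,-7,-66],"dr":[-0.006,0,0.166],"jaw":0},{"slide":[300,-7,-66],"dr":[-0.006,0,0.166],"jaw":0},{"slide":[300,-7,-66],"dr":[-0.006,0,0.166],"jaw":0},{"slide":[300,-7,-66],"dr":[-0.006,0,0.166],"jaw":0}])

```text
t: 3.05
tool_pos: [0.6008, 0.2289, 0.5086]
orientation: [2.421, 1.994, 0.009]
force: [-0.3, -0.7, -0.1]
opening: 0.0927
gripper_force: 0.0
```

Run:
```python
from h import *
s=read_state(); im,d,P=grab('wrist'); print(s['t'],s['tool_pos'],abs(np.array(s['dq'])).max())
np.savez('w2',im=im,d=d,**{k:np.ravel(v) for k,v in P.items()}); X=cloud(d,P)
save('w2.png',im)
m=(abs(X[...,0]-.637)<.06)&(abs(X[...,1]-.21)<.1)&(X[...,2]>.152)&(X[...,2]<.172)
q=X[m]; v=cv2.fitLine(q[:,:2].astype(np.float32),cv2.DIST_HUBER,0,.01,.01).ravel(); print(len(q),v,np.degrees(np.arctan2(v[1],v[0])),cv2.minAreaRect(q[:,:2].astype(np.float32)),np.median(q,0))
t=(q[:,:2]-v[2:])@v[:2]; print(np.percentile(t,[0,1,99,100])+0, v[2:]+v[:2]*np.percentile(t,[1,99]).mean())
m=(abs(X[...,0]-.625)<.06)&(abs(X[...,1]-.13)<.06)&(X[...,2]>.135)&(X[...,2]<.15); q=X[m]; print(len(q),cv2.minAreaRect(q[:,:2].astype(np.float32)),np.median(q,0))
```

```text
3.05 [0.60081134 0.22890626 0.50858039] 0.01877860142654978
1328 [0.18912125 0.98195374 0.6391872  0.2302764 ] 79.09849 ((0.6388499736785889, 0.22613638639450073), (0.13908232748508453, 0.012202019803225994), 79.11551666259766) [0.63949251 0.23189651 0.1613992 ]
[-0.07366959 -0.07161723  0.06436029  0.0654116 ] [0.638501   0.22671342]
332 ((0.6266651153564453, 0.16029298305511475), (0.05598361790180206, 0.02610798552632332), 78.05809020996094) [0.6217244  0.14385968 0.14414843]
```

View pics/w2.png

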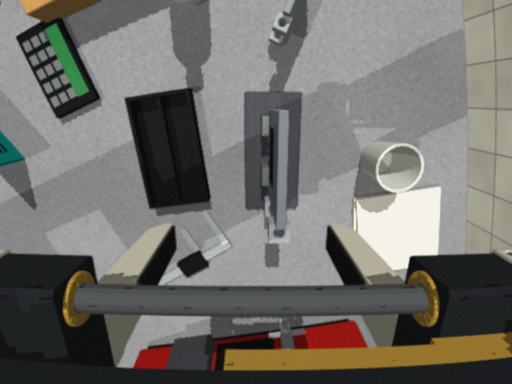

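The fit gives the leaf centre at (0.639, 0.2265) with yaw 79.1°, agreeing with the picture (leaf top edge from (280,110) to (280,237)). In the crop, the upper pintle tip at (296,325) and the lower one at (287,150) put the hinge axis at about (0.606, -0.0885).

Run:
```python
from h import *
go([.6365,.2147,.42],79.1); go([.6365,.2147,.319],79.1)
```

```text
slide [-6.8, 36.9, 88.4] dr [0.0076, -0.0009, -0.0034]
slide [-6.9, 36.2, 189.4] dr [0.0076, -0.0009, -0.0034]
```

Emit:
servo_tool(increments=[{"slide":[-7,37,30],"dr":[0.0076,0,-0.003],"jaw":0},{"slide":[-7,37,80],"dr":[0.0076,0,-0.003],"jaw":0},{"slide":[-7,36.5,125],"dr":[0.0076,0,-0.003],"jaw":0},{"slide":[-7,36.2,165],"dr":[0.0076,0,-0.003],"jaw":0},{"slide":[-7,36.2,189],"dr":[0.0076,0,-0.003],"jaw":0},{"slide":[-7,36.2,189],"dr":[0.0076,0,-0.003],"jaw":0}])

```text
t: 3.7
tool_pos: [0.6347, 0.2136, 0.3129]
orientation: [-2.42, -1.996, 0.013]
force: [-0.5, 0.7, -0.4]
opening: 0.0928
gripper_force: 0.0
```

Run:
```python
from h import *
s=read_state(); print(s['t'],s['tool_pos']); go([.6365,.2147,.319],79.1)
```

```text
3.7 [0.63470953 0.21361654 0.31289135]
slide [1.4, 1.5, -6.1] dr [-0.0092, 0.0033, -0.0013]
```

Emit:
servo_tool(force=55, increments=[{"slide":[1.5,1.5,-6],"dr":[-0.009,0.003,-0.001],"jaw":0},{"slide":[1.5,1.5,-6],"dr":[-0.009,0.003,-0.001],"jaw":0.5},{"slide":[1.5,1.5,-6],"dr":[-0.009,0.003,-0.001],"jaw":1},{"slide":[1.5,1.5,-6],"dr":[-0.009,0.003,-0.001],"jaw":1},{"slide":[1.5,1.5,-6],"dr":[-0.009,0.003,-0.001],"jaw":1},{"slide":[1.5,1.5,-6],"dr":[-0.009,0.003,-0.001],"jaw":1},{"slide":[1.5,1.5,-6],"dr":[-0.009,0.003,-0.001],"jaw":1},{"slide":[1.5,1.5,-6],"dr":[-0.009,0.003,-0.001],"jaw":1},{"slide":[1.5,1.5,-6],"dr":[-0.009,0.003,-0.001],"jaw":1}])

```text
t: 4.6
tool_pos: [0.6377, 0.2171, 0.3238]
orientation: [2.417, 2.001, 0.011]
force: [0.1, -0.1, 0.1]
opening: 0.0333
gripper_force: 0.0
```

Run:
```python
from h import *
s=read_state(); T=R.from_rotvec(s['orientation']); print(s['t'],s['tool_pos'],T.as_matrix().round(4).tolist(),s['opening'],s['gripper_force'],s['force'],s['wrist_torque'])
```

```text
4.6 [0.63765278 0.21712169 0.32380831] [[0.1868, 0.9824, 0.0077], [0.9824, -0.1868, 0.002], [0.0034, 0.0072, -1.0]] 0.03329605847780875 0.0 [ 0.09710396 -0.12002812  0.13195882] [-0.02681851 -0.07377123 -0.01382227]
```

Run:
```python
from h import *
go([.6365,.2147,.319],79.1)
```

```text
slide [-2.6, -0.7, 4.8] dr [0.0072, -0.0034, 0.0023]
```

Emit:
servo_tool(increments=[{"slide":[-2.5,-0.5,5],"dr":[0.0073,-0.0034,-0.002],"jaw":0.64},{"slide":[-2.5,-0.5,5],"dr":[0.0073,-0.0034,-0.002],"jaw":0.64},{"slide":[-2.5,-0.5,5],"dr":[0.0073,-0.0034,-0.002],"jaw":1},{"slide":[-2.5,-0.5,5],"dr":[0.0073,-0.0034,-0.002],"jaw":1},{"slide":[-2.5,-0.5,5],"dr":[0.0073,-0.0034,-0.002],"jaw":1},{"slide":[-2.5,-0.5,5],"dr":[0.0073,-0.0034,-0.002],"jaw":1},{"slide":[-2.5,-0.5,5],"dr":[0.0073,-0.0034,-0.002],"jaw":1}])

```text
t: 5.3
tool_pos: [0.6368, 0.2148, 0.319]
orientation: [2.418, 2.005, 0.001]
force: [-0.5, 0.4, 0.4]
opening: 0.0116
gripper_force: 55.0
```

Run:
```python
from h import *
s=read_state(); T=R.from_rotvec(s['orientation']); print(s['t'],s['tool_pos'],T.as_matrix().round(4).tolist(),s['opening'],s['gripper_force'],s['force'],s['wrist_torque'])
go([.6365,.2147,.319],79.1)
```

```text
5.3 [0.63682455 0.21475477 0.3190485 ] [[0.1849, 0.9828, 0.0004], [0.9828, -0.1849, 0.0001], [0.0002, 0.0003, -1.0]] 0.011578492905710608 54.9985671043396 [-0.45666831  0.39842167  0.44361561] [-0.01114168 -0.11709389 -0.04068328]
slide [-0.1, -0.3, 0.0] dr [0.0003, -0.0002, 0.0042]
```

Emit:
servo_tool(increments=[{"slide":[0,0,-5],"dr":[0,0,0],"jaw":1},{"slide":[0,0,-15],"dr":[0,0,0],"jaw":1},{"slide":[0,0,-28],"dr":[0,0,0],"jaw":1},{"slide":[0,0,-42],"dr":[0,0,0],"jaw":1},{"slide":[0,0,-55],"dr":[0,0,0],"jaw":1},{"slide":[0,0,-65],"dr":[0,0,0],"jaw":1},{"slide":[0,0,-65],"dr":[0,0,0],"jaw":1},{"slide":[0,0,-65],"dr":[0,0,0],"jaw":1},{"slide":[0,0,-65],"dr":[0,0,0],"jaw":1}])

```text
t: 6.2
tool_pos: [0.6365, 0.2147, 0.3829]
orientation: [-2.418, -2.005, 0.002]
force: [-0.6, -0.0, -4.5]
opening: 0.0116
gripper_force: 55.0
```

Run:
```python
from h import *
s=read_state(); T=R.from_rotvec(s['orientation']); im,d,P=grab('wrist')
print(s['t'],s['tool_pos'],T.as_matrix().round(4).tolist(),s['force'],s['wrist_torque'])
np.savez('w3',im=im,d=d,**{k:np.ravel(v) for k,v in P.items()}); X=cloud(d,P); save('w3.png',im)
Y=(X-s['tool_pos'])@T.as_matrix()*1000  # tool coords
m=(abs(Y[...,1])<25)&(Y[...,0]<120)&(Y[...,0]>-110)&(Y[...,2]>150)&(Y[...,2]<195)
q=Y[m]; 
for lo in range(-110,120,10):
    w=q[(q[:,0]>=lo)&(q[:,0]<lo+10)]
    if len(w)>5: print(lo,len(w),np.median(w,0).round(1),np.percentile(w[:,1],[2,98]).round(1))
A=grab('scene'); np.savez('s3',im=A[0],d=A[1],**{k:np.ravel(v) for k,v in A[2].items()})
Xs=cloud(A[1],A[2]); Y=(Xs-s['tool_pos'])@T.as_matrix()*1000
m=(abs(Y[...,1])<15)&(Y[...,0]>20)&(Y[...,0]<70)&(Y[...,2]>150)&(Y[...,2]<170); q=Y[m]; print(len(q))
if len(q): print('scene top edge',np.polyfit(q[:,0],q[:,2],1),np.median(q,0))
```

```text
6.2 [0.63652873 0.21467506 0.38288553] [[0.1849, 0.9828, -0.0015], [0.9828, -0.1849, -0.0003], [-0.0006, -0.0014, -1.0]] [-0.62258058 -0.03507512 -4.5374581 ] [-0.02079855 -0.05095248  0.02797647]
-80 182 [-73.8   1.1 174.8] [-12.5  12.6]
-70 187 [-64.7   7.2 174.3] [-11.8  11.8]
-60 404 [-5.700e+01  1.000e-01  1.594e+02] [-11.5  11. ]
-50 287 [-45.1  -0.5 157.5] [-6.3  5.3]
-40 149 [-37.6  -0.5 157.4] [-6.2  5.2]
-20 164 [-12.4  -0.5 157.6] [-5.9  5.5]
-10 398 [-4.700e+00  1.000e-01  1.574e+02] [-6.1  5.7]
0 1573 [9.500e+00 1.000e-01 1.582e+02] [-20.2  19.8]
10 703 [ 11.8  -0.5 158. ] [-17.9  17.2]
20 452 [ 25.    0.  157.6] [-6.   5.6]
30 468 [ 35.1  -0.2 157.6] [-5.8  5.5]
40 483 [ 45.2  -0.4 157.6] [-5.8  5.3]
50 544 [ 55.    0.  157.5] [-6.1  5.7]
60 568 [ 65.1  -0.4 157.5] [-6.   5.6]
70 596 [ 75.1  -0.4 157.5] [-5.9  5.5]
80 68 [ 80.8  -0.2 158.4] [-5.2  4.8]
8
scene top edge [-4.18936511e-03  1.57827902e+02] [ 52.79944253  -2.8152347  157.62226995]
```

View pics/w3.png

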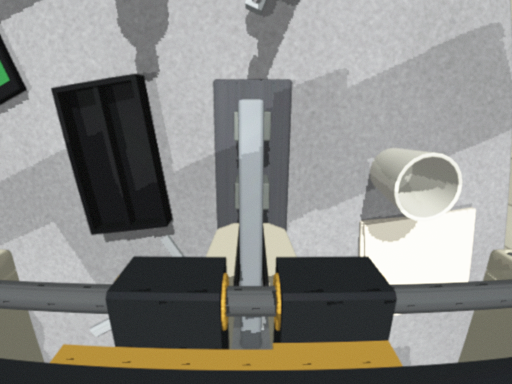

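Leaf held level, hinge axis at tool x -70.3 mm, y ≈ 0. The picture shows the leaf top edge running straight from (250,100) down between the jaws at (250,300), sockets at about (253,325). I take it out in front of the pintles.

Run:
```python
from h import *
go([.610,.075,.383],88.5); go([.610,.075,.3655],88.5)
```

```text
slide [-142.2, -0.2, -0.2] dr [-0.0016, 0.0005, -0.1598]
slide [-142.2, -0.2, 17.3] dr [-0.0016, 0.0005, -0.1598]
```

Emit:
servo_tool(increments=[{"slide":[-10,0,0],"dr":[0,0,-0.02],"jaw":1},{"slide":[-30,0,0],"dr":[0,0,-0.04],"jaw":1},{"slide":[-55,0,0],"dr":[0,0,-0.07],"jaw":1},{"slide":[-80,0,0],"dr":[0,0,-0.1],"jaw":1},{"slide":[-105,0,3],"dr":[-0.0015,0,-0.13],"jaw":1},{"slide":[-128,0,9],"dr":[-0.0015,0,-0.15],"jaw":1},{"slide":[-142,0,17],"dr":[-0.0015,0,-0.16],"jaw":1},{"slide":[-142,0,17],"dr":[-0.0015,0,-0.16],"jaw":1},{"slide":[-142,0,17],"dr":[-0.0015,0,-0.16],"jaw":1},{"slide":[-142,0,17],"dr":[-0.0015,0,-0.16],"jaw":1}])

```text
t: 7.3
tool_pos: [0.6107, 0.0759, 0.3672]
orientation: [2.249, 2.192, 0.003]
force: [0.3, -0.1, -4.9]
opening: 0.0116
gripper_force: 55.0
```

Run:
```python
from h import *
s=read_state(); print(s['t'],s['tool_pos'],s['force'])
go([.608,-.018,.3655],88.5)
im,d,P=grab('wrist'); np.savez('w4',im=im,d=d,**{k:np.ravel(v) for k,v in P.items()}); X=cloud(d,P)
q=X.reshape(-1,3); q=q[(abs(q[:,0]-.606)<.03)&(abs(q[:,1]+.09)<.025)&(q[:,2]>.12)&(q[:,2]<.16)]; print('wrist sees upper pintle',len(q))
T=R.from_rotvec(s['orientation']); Y=(X-s['tool_pos'])@T.as_matrix()*1000
m=(abs(Y[...,1])<7)&(Y[...,2]>155)&(Y[...,2]<160)
q=Y[m]; print('edge',np.polyfit(q[:,0],q[:,2],1),np.polyfit(q[:,0],q[:,1],1), q[:,0].max())
```

```text
7.3 [0.61067886 0.07588349 0.36724769] [ 0.31692274 -0.06545039 -4.86928352]
slide [-93.9, -0.3, 1.7] dr [0.002, -0.0004, 0.0005]
wrist sees upper pintle 0
edge [-2.12940609e-04  1.57617278e+02] [ 0.00123276 -0.21881587] 81.27308246798519
```

Emit:
servo_tool(increments=[{"slide":[-12,0,1],"dr":[0.002,0,0],"jaw":1},{"slide":[-30,0,1],"dr":[0.002,0,0],"jaw":1},{"slide":[-48,0,1],"dr":[0.002,0,0],"jaw":1},{"slide":[-64,-0.2,1],"dr":[0.002,0,0],"jaw":1},{"slide":[-78,-0.3,1],"dr":[0.002,0,0],"jaw":1},{"slide":[-88,-0.3,1],"dr":[0.002,0,0],"jaw":1},{"slide":[-94,-0.3,1.5],"dr":[0.002,0,0],"jaw":1},{"slide":[-94,-0.3,1.5],"dr":[0.002,0,0],"jaw":1},{"slide":[-94,-0.3,1.5],"dr":[0.002,0,0],"jaw":1},{"slide":[-94,-0.3,1.5],"dr":[0.002,0,0],"jaw":1}])

```text
t: 8.35
tool_pos: [0.6078, -0.0182, 0.3654]
orientation: [-2.249, -2.193, 0.0]
force: [-0.5, -0.2, -5.2]
opening: 0.0114
gripper_force: 55.0
```

Run:
```python
from h import *
s=read_state(); print(s['t'],s['tool_pos'],s['force'],s['wrist_torque'])
go([.608,-.018,.3655],88.5)
z=camera_params('scene'); im,d,P=grab('scene')
c=proj([.606,-.0885,.1],P)[0].astype(int); print(c)
cr=im[c[1]-60:c[1]+50,c[0]-60:c[0]+80]; save('s5.png',cv2.resize(cr,None,fx=5,fy=5,interpolation=cv2.INTER_CUBIC))
for nm,p in [('pintle top',[.606,-.0885,.149]),('low',[.606,-.0885,.056])]: print(nm,(proj(p,P)[0]-[c[0]-60,c[1]-60])*5)
```

```text
8.35 [ 0.60780273 -0.01815088  0.36542159] [-0.46269    -0.2251165  -5.19821308] [-0.03613298 -0.04243459  0.0099614 ]
slide [0.2, 0.2, -0.1] dr [-0.0004, -0.0003, 0.0009]
[201 289]
pintle top [290.51634864 243.7633117 ]
low [308.36835824 348.95026316]
```

View pics/s5.png

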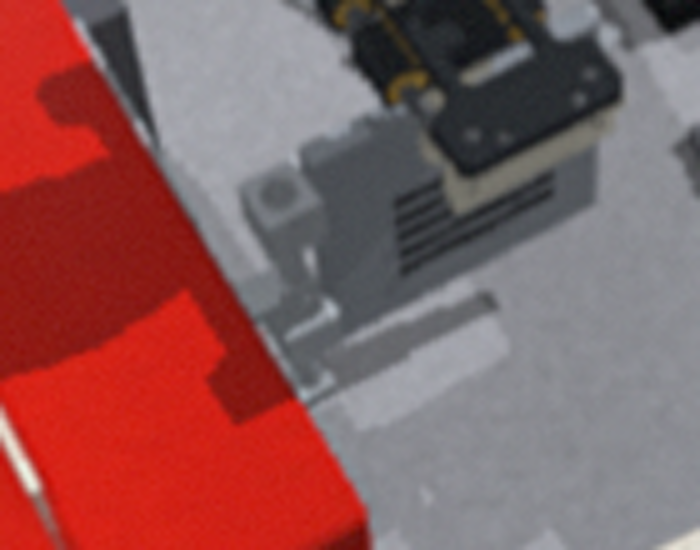

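The upper socket (280,195) stands over the upper bracket, and the lower socket sits between the brackets near (320,290). I lower it in stages, watching the force.

Emit:
servo_tool(increments=[{"slide":[0,0,4],"dr":[0,0,0],"jaw":1},{"slide":[0,0,8],"dr":[0,0,0],"jaw":1},{"slide":[0,0,12],"dr":[0,0,0],"jaw":1},{"slide":[0,0,15],"dr":[0,0,0],"jaw":1},{"slide":[0,0,18],"dr":[0,0,0],"jaw":1},{"slide":[0,0,18],"dr":[0,0,0],"jaw":1}])

```text
t: 9.0
tool_pos: [0.6076, -0.0188, 0.3467]
orientation: [-2.249, -2.192, 0.002]
force: [1.3, 0.4, -4.7]
opening: 0.0121
gripper_force: 55.0
```

Run:
```python
from h import *
s=read_state(); print(s['t'],s['tool_pos'],s['force'],s['wrist_torque'])
```

```text
9.0 [ 0.60757273 -0.01877326  0.34670584] [ 1.27688683  0.4353782  -4.71130098] [-0.06370521 -0.09094819  0.04746337]
```

Emit:
servo_tool(increments=[{"slide":[0,0,3],"dr":[0,0,0],"jaw":1},{"slide":[0,0,6],"dr":[0,0,0],"jaw":1},{"slide":[0,0,9],"dr":[0,0,0],"jaw":1},{"slide":[0,0,12],"dr":[0,0,0],"jaw":1},{"slide":[0,0,15],"dr":[0,0,0],"jaw":1},{"slide":[0,0,17],"dr":[0,0,0],"jaw":1},{"slide":[0,0,17],"dr":[0,0,0],"jaw":1},{"slide":[0,0,17],"dr":[0,0,0],"jaw":1}])

```text
t: 9.8
tool_pos: [0.6078, -0.0188, 0.3304]
orientation: [-2.25, -2.192, 0.001]
force: [-0.1, -0.4, -4.4]
opening: 0.0117
gripper_force: 55.0
```

Run:
```python
from h import *
s=read_state(); print(s['t'],s['tool_pos'],s['force'],s['wrist_torque'])
```

```text
9.8 [ 0.60776728 -0.01877846  0.33042209] [-0.08903714 -0.38433771 -4.41627989] [-0.03513133 -0.09636632 -0.03379283]
```

Mouth is at about 35 mm with no force; I go the last 4 mm gently.

Emit:
servo_tool(increments=[{"slide":[0,0,1.5],"dr":[0,0,0],"jaw":1},{"slide":[0,0,2.5],"dr":[0,0,0],"jaw":1},{"slide":[0,0,3.5],"dr":[0,0,0],"jaw":1},{"slide":[0,0,3.5],"dr":[0,0,0],"jaw":1},{"slide":[0,0,3.5],"dr":[0,0,0],"jaw":1}])

```text
t: 10.3
tool_pos: [0.6078, -0.0188, 0.327]
orientation: [-2.25, -2.192, 0.0]
force: [-0.7, 0.3, -4.7]
opening: 0.0119
gripper_force: 55.0
```

Run:
```python
from h import *
s=read_state(); print(s['t'],s['tool_pos'],s['force'],s['wrist_torque'])
```

```text
10.3 [ 0.60779064 -0.01877836  0.32702926] [-0.6565844   0.27144736 -4.72995867] [-0.02718746 -0.10773432  0.02452409]
```

Emit:
servo_tool(increments=[{"slide":[0,0,1],"dr":[0,0,0],"jaw":1},{"slide":[0,0,1.5],"dr":[0,0,0],"jaw":1},{"slide":[0,0,1.5],"dr":[0,0,0],"jaw":1},{"slide":[0,0,1.5],"dr":[0,0,0],"jaw":1}])

```text
t: 10.7
tool_pos: [0.608, -0.0186, 0.3267]
orientation: [2.25, 2.192, 0.001]
force: [-2.2, 2.1, 6.0]
opening: 0.0114
gripper_force: 55.0
```

Emit:
servo_tool(increments=[{"slide":[0,0,1.5],"dr":[0,0,0],"jaw":0.8},{"slide":[0,0,1.5],"dr":[0,0,0],"jaw":0.6},{"slide":[0,0,1.5],"dr":[0,0,0],"jaw":0.5},{"slide":[0,0,1.5],"dr":[0,0,0],"jaw":0.5},{"slide":[0,0,1.5],"dr":[0,0,0],"jaw":0.5},{"slide":[0,0,1.5],"dr":[0,0,0],"jaw":0.5}])

```text
t: 11.3
tool_pos: [0.6078, -0.0188, 0.3239]
orientation: [-2.25, -2.192, 0.001]
force: [0.1, 0.5, 0.7]
opening: 0.0462
gripper_force: 0.0
```

Run:
```python
from h import *
s=read_state(); print(s['t'],s['tool_pos'],s['force'],s['wrist_torque'])
im,d,P=grab('wrist'); X=cloud(d,P)
T=R.from_rotvec(s['orientation']); Y=(X-s['tool_pos'])@T.as_matrix()*1000
m=(abs(Y[...,1])<16)&(Y[...,2]>150)&(Y[...,2]<168)&(Y[...,0]>25)&(Y[...,0]<90)
q=Y[m]; print('edge',len(q),np.polyfit(q[:,0],q[:,2],1),np.polyfit(q[:,0],q[:,1],1), q[:,0].max(), 'top z world', np.median(X[m][:,2]))
```

```text
11.3 [ 0.6077551  -0.01882473  0.32387391] [0.10190437 0.53239337 0.664184  ] [-0.00393656 -0.03342262 -0.00668971]
edge 3150 [3.22983298e-02 1.56451340e+02] [0.00921608 0.61971863] 84.4383216026349 top z world 0.1656636108362827
```

Run:
```python
from h import *
s=read_state(); im,d,P=grab('wrist'); X=cloud(d,P)
T=R.from_rotvec(s['orientation']); Y=(X-s['tool_pos'])@T.as_matrix()*1000
m=(abs(Y[...,1])<5)&(Y[...,2]>145)&(Y[...,2]<175)&(Y[...,0]>25)&(Y[...,0]<78)
q=Y[m]; w=X[m]; print(len(q),np.polyfit(q[:,0],q[:,2],1),np.percentile(w[:,2],[5,50,95]))
go([.608,-.0188,.385],88.5); go([.649,.0355,.385],88.5)
```

```text
2300 [3.04421933e-02 1.56498332e+02] [0.16438877 0.16584867 0.16712655]
slide [0.0, 0.2, -61.1] dr [-0.0003, 0.0001, 0.0001]
slide [55.4, 39.8, -61.1] dr [-0.0003, 0.0001, 0.0001]
```

The door hangs home: its top edge is about 170 mm high at the hinge, with only the clearance sag of 0.03 rad. Now I raise the gripper, close it and go round to the +x side.

Emit:
servo_tool(increments=[{"slide":[0,0,-20],"dr":[0,0,0],"jaw":0.5},{"slide":[0,0,-61],"dr":[0,0,0],"jaw":0.5},{"slide":[0,0,-61],"dr":[0,0,0],"jaw":0.7},{"slide":[55,40,-61],"dr":[0,0,0],"jaw":1},{"slide":[55,40,-61],"dr":[0,0,0],"jaw":1},{"slide":[55,40,-61],"dr":[0,0,0],"jaw":1},{"slide":[55,40,-61],"dr":[0,0,0],"jaw":1},{"slide":[55,40,-61],"dr":[0,0,0],"jaw":1},{"slide":[55,40,-61],"dr":[0,0,0],"jaw":1},{"slide":[55,40,-15],"dr":[0,0,0],"jaw":1},{"slide":[55,40,20],"dr":[0,0,0],"jaw":1},{"slide":[55,40,26],"dr":[0,0,0],"jaw":1},{"slide":[55,40,26],"dr":[0,0,0],"jaw":1}])

```text
t: 12.7
tool_pos: [0.6485, 0.0347, 0.2968]
orientation: [-2.249, -2.19, 0.004]
force: [-0.3, -0.9, 0.2]
opening: 0.0004
gripper_force: 0.0
```

Run:
```python
from h import *
s=read_state(); print(s['t'],s['tool_pos'],s['opening'],s['force'])
T=R.from_rotvec(s['orientation']); p0=np.array(s['tool_pos'])
H=np.array([.606,-.0885]); r=.125
def rows(angs,off,z=.298):
  for a,o in zip(angs,off):
    t=np.radians(a-1.5); l=np.array([-np.sin(t),np.cos(t)]); n=np.array([np.cos(t),np.sin(t)])  # along leaf, outer normal
    p=np.append(H+r*l+o*n,z); ang=np.radians(88.5+a)
    G=R.from_matrix(np.array([[np.cos(ang),np.sin(ang),0],[np.sin(ang),-np.cos(ang),0],[0,0,-1]]))
    print(a,(T.inv().apply(p-p0)*1000).round().tolist(),(T.inv()*G).as_rotvec().round(3).tolist())
rows(list(range(0,88,4))+[87,89,90],[.03]+[.0235]*24)
```

```text
12.7 [0.64846914 0.03471274 0.29681765] 0.0004480682685621356 [-0.31749886 -0.90238058  0.23412644]
0 [1.0, -9.0, -1.0] [-0.003, 0.0, -0.0]
4 [2.0, -25.0, -1.0] [-0.003, -0.0, -0.07]
8 [3.0, -33.0, -1.0] [-0.003, -0.0, -0.14]
12 [3.0, -42.0, -1.0] [-0.003, -0.0, -0.21]
16 [2.0, -51.0, -1.0] [-0.003, -0.0, -0.28]
20 [1.0, -60.0, -1.0] [-0.003, -0.001, -0.349]
24 [-1.0, -69.0, -1.0] [-0.003, -0.001, -0.419]
28 [-3.0, -77.0, -1.0] [-0.003, -0.001, -0.489]
32 [-6.0, -86.0, -1.0] [-0.003, -0.001, -0.559]
36 [-9.0, -94.0, -1.0] [-0.003, -0.001, -0.629]
40 [-13.0, -102.0, -1.0] [-0.003, -0.001, -0.699]
44 [-18.0, -109.0, -1.0] [-0.003, -0.001, -0.768]
48 [-23.0, -116.0, -1.0] [-0.003, -0.001, -0.838]
52 [-29.0, -123.0, -1.0] [-0.003, -0.002, -0.908]
56 [-35.0, -130.0, -1.0] [-0.003, -0.002, -0.978]
60 [-41.0, -136.0, -1.0] [-0.003, -0.002, -1.048]
64 [-48.0, -141.0, -1.0] [-0.003, -0.002, -1.117]
68 [-56.0, -146.0, -1.0] [-0.003, -0.002, -1.187]
72 [-63.0, -151.0, -1.0] [-0.003, -0.002, -1.257]
76 [-71.0, -155.0, -1.0] [-0.003, -0.002, -1.327]
80 [-80.0, -158.0, -1.0] [-0.003, -0.002, -1.397]
84 [-88.0, -161.0, -1.0] [-0.003, -0.003, -1.467]
87 [-94.0, -163.0, -1.0] [-0.003, -0.003, -1.519]
89 [-99.0, -164.0, -1.0] [-0.003, -0.003, -1.554]
90 [-101.0, -164.0, -1.0] [-0.003, -0.003, -1.571]
```

Emit:
servo_tool(increments=[{"slide":[1,-7,0],"dr":[0,0,0],"jaw":1},{"slide":[1,-14,0],"dr":[0,0,0],"jaw":1},{"slide":[2,-20,0],"dr":[0,0,-0.04],"jaw":1},{"slide":[2,-26,0],"dr":[0,0,-0.08],"jaw":1},{"slide":[3,-33,0],"dr":[0,0,-0.14],"jaw":1},{"slide":[3,-42,0],"dr":[0,0,-0.21],"jaw":1},{"slide":[2,-51,0],"dr":[0,0,-0.28],"jaw":1},{"slide":[1,-60,0],"dr":[0,0,-0.35],"jaw":1},{"slide":[-1,-69,0],"dr":[0,0,-0.42],"jaw":1},{"slide":[-3,-77,0],"dr":[0,0,-0.49],"jaw":1},{"slide":[-6,-86,0],"dr":[0,0,-0.56],"jaw":1},{"slide":[-9,-94,0],"dr":[0,0,-0.63],"jaw":1},{"slide":[-13,-102,0],"dr":[0,0,-0.7],"jaw":1},{"slide":[-18,-109,0],"dr":[0,0,-0.77],"jaw":1},{"slide":[-23,-116,0],"dr":[0,0,-0.84],"jaw":1},{"slide":[-29,-123,0],"dr":[0,0,-0.91],"jaw":1},{"slide":[-35,-130,0],"dr":[0,0,-0.98],"jaw":1},{"slide":[-41,-136,0],"dr":[0,0,-1.05],"jaw":1},{"slide":[-45,-139,0],"dr":[0,0,-1.08],"jaw":1},{"slide":[-45,-139,0],"dr":[0,0,-1.08],"jaw":1}])

```text
t: 14.7
tool_pos: [0.5089, -0.0065, 0.2998]
orientation: [0.802, 3.035, 0.0]
force: [0.3, 0.6, 0.3]
opening: 0.0006
gripper_force: 0.2
```

Run:
```python
from h import *
s=read_state(); print(s['t'],s['tool_pos'],s['opening'],s['force'])
T=R.from_rotvec(s['orientation']); p0=np.array(s['tool_pos'])
H=np.array([.606,-.0885]); r=.125
def rows(angs,off,z=.298):
  for a,o in zip(angs,off):
    t=np.radians(a-1.5); l=np.array([-np.sin(t),np.cos(t)]); n=np.array([np.cos(t),np.sin(t)])
    p=np.append(H+r*l+o*n,z); ang=np.radians(88.5+a)
    G=R.from_matrix(np.array([[np.cos(ang),np.sin(ang),0],[np.sin(ang),-np.cos(ang),0],[0,0,-1]]))
    print(a,(T.inv().apply(p-p0)*1000).round().tolist(),(T.inv()*G).as_rotvec().round(3).tolist())
rows(list(range(64,88,4))+[87,89,90,90],[.0235]*9+[.0205])
im,d,P=grab('scene'); X=cloud(d,P); c=proj([.53,-.0,.1],P)[0].astype(int)
cr=im[max(c[1]-100,0):c[1]+100,max(0,c[0]-110):c[0]+140]; save('s6.png',cv2.resize(cr,None,fx=3,fy=3,interpolation=cv2.INTER_CUBIC))
```

```text
14.7 [ 0.50893661 -0.00650426  0.29983853] 0.0006470136381137943 [0.34028115 0.63521108 0.2998665 ]
64 [1.0, -4.0, 2.0] [0.001, 0.003, -0.037]
68 [2.0, -13.0, 2.0] [0.001, 0.003, -0.107]
72 [2.0, -22.0, 2.0] [0.001, 0.003, -0.176]
76 [2.0, -31.0, 2.0] [0.001, 0.003, -0.246]
80 [1.0, -40.0, 2.0] [0.0, 0.003, -0.316]
84 [-0.0, -49.0, 2.0] [0.0, 0.003, -0.386]
87 [-2.0, -55.0, 2.0] [0.0, 0.003, -0.438]
89 [-3.0, -59.0, 2.0] [0.0, 0.003, -0.473]
90 [-4.0, -61.0, 2.0] [0.0, 0.003, -0.491]
90 [-5.0, -64.0, 2.0] [0.0, 0.003, -0.491]
```

View pics/s6.png

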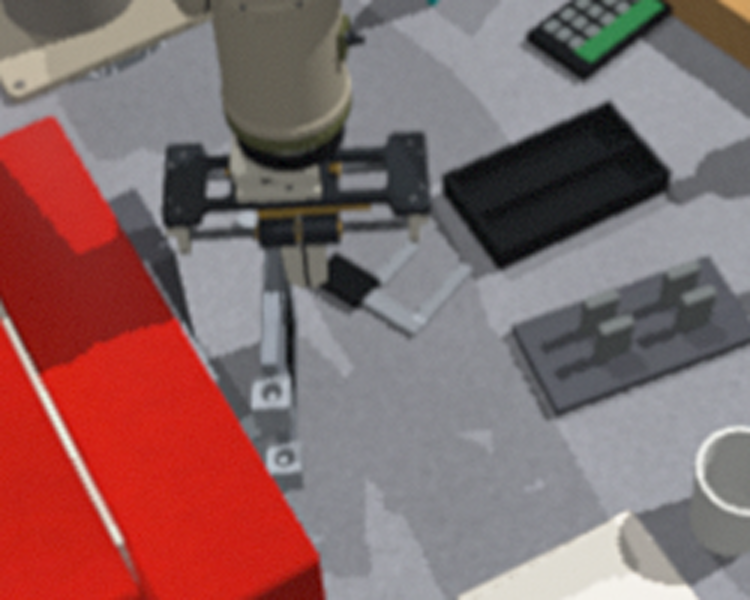

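The door is swinging on both pintles (sockets at (270,392) and (284,458)) with the fingers behind it at (300,260); caliper and case haven't moved. I carry on, slowing near the stop.

Emit:
servo_tool(increments=[{"slide":[1,-4,0],"dr":[0,0,-0.04],"jaw":1},{"slide":[2,-10,0],"dr":[0,0,-0.08],"jaw":1},{"slide":[2,-16,0],"dr":[0,0,-0.13],"jaw":1},{"slide":[2,-22,0],"dr":[0,0,-0.18],"jaw":1},{"slide":[2,-28,0],"dr":[0,0,-0.225],"jaw":1},{"slide":[2,-34,0],"dr":[0,0,-0.27],"jaw":1},{"slide":[1,-40,0],"dr":[0,0,-0.316],"jaw":1},{"slide":[0,-45,0],"dr":[0,0,-0.355],"jaw":1},{"slide":[0,-49,0],"dr":[0,0,-0.386],"jaw":1},{"slide":[-1,-52,0],"dr":[0,0,-0.41],"jaw":1},{"slide":[-2,-54,0],"dr":[0,0,-0.43],"jaw":1},{"slide":[-2,-56,0],"dr":[0,0,-0.45],"jaw":1},{"slide":[-3,-58,0],"dr":[0,0,-0.465],"jaw":1},{"slide":[-3,-59,0],"dr":[0,0,-0.473],"jaw":1},{"slide":[-3,-59,0],"dr":[0,0,-0.473],"jaw":1},{"slide":[-3,-59,0],"dr":[0,0,-0.473],"jaw":1}])

```text
t: 16.35
tool_pos: [0.4825, -0.059, 0.298]
orientation: [-0.069, -3.14, 0.0]
force: [-1.0, 0.3, 0.3]
opening: 0.0005
gripper_force: 0.1
```

Run:
```python
from h import *
s=read_state(); print(s['t'],s['tool_pos'],s['opening'],s['force'])
go([.481+.0006,-.0885+.0033+.0235,.298],178.5)
```

```text
16.35 [ 0.4825127  -0.05896127  0.29798436] 0.0005050903905494267 [-1.01405049  0.26364604  0.33049245]
slide [0.8, -2.8, -0.0] dr [-0.0, -0.0004, -0.0179]
```

Emit:
servo_tool(increments=[{"slide":[0,-1,0],"dr":[0,0,-0.01],"jaw":1},{"slide":[0,-2,0],"dr":[0,0,-0.018],"jaw":1},{"slide":[0,-3,0],"dr":[0,0,-0.018],"jaw":1},{"slide":[0,-3.5,0],"dr":[0,0,-0.018],"jaw":1},{"slide":[0,-3.5,0],"dr":[0,0,-0.018],"jaw":1}])

```text
t: 16.85
tool_pos: [0.4823, -0.0625, 0.2979]
orientation: [-0.041, -3.141, -0.0]
force: [-0.2, -0.5, -0.4]
opening: 0.0005
gripper_force: 0.2
```

Run:
```python
from h import *
s=read_state(); print(s['t'],s['tool_pos'],s['opening'],s['force'])
```

```text
16.85 [ 0.48230927 -0.06254822  0.29791876] 0.0005437102193083668 [-0.17377561 -0.49772285 -0.43056681]
```

Emit:
servo_tool(increments=[{"slide":[0,-1,0],"dr":[0,0,0],"jaw":1},{"slide":[0,-2,0],"dr":[0,0,0],"jaw":1},{"slide":[0,-2.5,0],"dr":[0,0,0],"jaw":1},{"slide":[0,-2.5,0],"dr":[0,0,0],"jaw":1},{"slide":[0,-2.5,0],"dr":[0,0,0],"jaw":1}])

```text
t: 17.35
tool_pos: [0.4823, -0.0634, 0.298]
orientation: [-0.039, -3.141, -0.006]
force: [-0.7, 12.3, 1.6]
opening: 0.0004
gripper_force: 6.3
```

Run:
```python
from h import *
s=read_state(); print(s['t'],s['tool_pos'],s['opening'],s['force'])
for n in ['scene','wrist']:
    im,d,P=grab(n); X=cloud(d,P); x=X.reshape(-1,3)
    q=x[(x[:,0]>.5 if n=='scene' else x[:,0]<.47)&(x[:,0]<.585)&(x[:,1]>-.11)&(x[:,1]<-.03)&(x[:,2]>.1)&(x[:,2]<.172)]
    if len(q)>10:
        t=q[q[:,2]>.158]; print(n,len(q),len(t), np.percentile(t,[5,50,95],0).round(4).tolist() if len(t) else '')
        if len(t)>10: f=np.polyfit(t[:,0],t[:,1],1); print(f,'y at leaf centre x=.524:',np.polyval(f,.524))
```

```text
17.35 [ 0.48227175 -0.06342226  0.29796808] 0.00043391637620197486 [-0.7327205  12.26966264  1.55071097]
scene 328 192 [[0.5047, -0.0952, 0.1625], [0.5421, -0.0901, 0.1696], [0.5798, -0.0834, 0.1716]]
[-0.03878894 -0.06877722] y at leaf centre x=.524: -0.08910262923327425
wrist 13665 9505 [[0.3942, -0.1088, 0.1586], [0.4267, -0.0986, 0.1597], [0.4616, -0.0836, 0.1656]]
[ 0.08817545 -0.1358732 ] y at leaf centre x=.524: -0.08966925823810376
```

The door is against the stop with 12 N. I ease off slowly and back away.

Emit:
servo_tool(increments=[{"slide":[0,0.2,0],"dr":[0,0,0],"jaw":1},{"slide":[0,0.4,0],"dr":[0,0,0],"jaw":1},{"slide":[0,0.6,0],"dr":[0,0,0],"jaw":1},{"slide":[0,0.8,0],"dr":[0,0,0],"jaw":1},{"slide":[0,1.0,0],"dr":[0,0,0],"jaw":1},{"slide":[0,1.2,0],"dr":[0,0,0],"jaw":1},{"slide":[0,1.4,0],"dr":[0,0,0],"jaw":1},{"slide":[0,1.7,0],"dr":[0,0,0],"jaw":1},{"slide":[0,2.0,0],"dr":[0,0,0],"jaw":1},{"slide":[0,2.5,0],"dr":[0,0,0],"jaw":1},{"slide":[0,4,0],"dr":[0,0,0],"jaw":1},{"slide":[0,8,0],"dr":[0,0,0],"jaw":1},{"slide":[0,20,0],"dr":[0,0,0],"jaw":1},{"slide":[0,40,0],"dr":[0,0,0],"jaw":1},{"slide":[0,70,0],"dr":[0,0,0],"jaw":1},{"slide":[0,70,-40],"dr":[0,0,0],"jaw":1},{"slide":[0,70,-80],"dr":[0,0,0],"jaw":1},{"slide":[0,70,-80],"dr":[0,0,0],"jaw":1},{"slide":[0,70,-80],"dr":[0,0,0],"jaw":1}])

```text
t: 19.35
tool_pos: [0.4845, 0.0056, 0.3793]
orientation: [0.04, 3.139, -0.0]
force: [-1.5, 1.3, 0.1]
opening: 0.0002
gripper_force: 0.0
```

Run:
```python
from h import *
s=read_state(); print(s['t'],s['tool_pos'],s['force'])
for n in ['scene','top']:
    im,d,P=grab(n); X=cloud(d,P); x=X.reshape(-1,3)
    t=x[(x[:,0]>.46)&(x[:,0]<.585)&(x[:,1]>-.113)&(x[:,1]<-.02)&(x[:,2]>.157)&(x[:,2]<.173)]
    print(n,len(t))
    if len(t)>10: f=np.polyfit(t[:,0],t[:,1],1); print(f,'y centre',np.polyval(f,.524),np.percentile(t,[5,50,95],0).round(4).tolist())
```

```text
19.35 [0.48446892 0.00561641 0.37925501] [-1.46899111  1.2725941   0.1069047 ]
scene 302
[-0.01774468 -0.07546273] y centre -0.08476093795053062 [[0.4632, -0.1, 0.1592], [0.5229, -0.0838, 0.1685], [0.5788, -0.0748, 0.1721]]
top 34
[ 0.19492077 -0.17317644] y centre -0.07103795793200862 [[0.462, -0.1073, 0.1583], [0.4654, -0.0781, 0.1639], [0.4967, -0.0683, 0.1674]]
```

Run:
```python
from h import *
s=read_state(); print(s['t'],s['dq'].max() if hasattr(s['dq'],'max') else s['dq'])
im,d,P=grab('scene'); X=cloud(d,P); x=X.reshape(-1,3)
for xl in (.46,.5):
  for zl in (.158,.162):
    t=x[(x[:,0]>xl)&(x[:,0]<.585)&(x[:,1]>-.11)&(x[:,1]<-.03)&(x[:,2]>zl)&(x[:,2]<.172)]
    f=np.polyfit(t[:,0],t[:,1],1); print(xl,zl,len(t),f,np.polyval(f,.524))
c=proj([.52,-.08,.16],P)[0].astype(int); print(c)
save('s7.png',cv2.resize(im[c[1]-60:c[1]+60,c[0]-80:c[0]+80],None,fx=5,fy=5,interpolation=cv2.INTER_CUBIC))
```

```text
19.45 0.014203009395935105
0.46 0.158 285 [-0.02656188 -0.07045283] -0.08437125665267553
0.46 0.162 256 [-0.06770214 -0.0477899 ] -0.08326581992439011
0.5 0.158 184 [-0.10550865 -0.02739966] -0.08268619023758184
0.5 0.162 176 [-0.10319559 -0.02843208] -0.08250657133172046
[182 244]
```

View pics/s7.png

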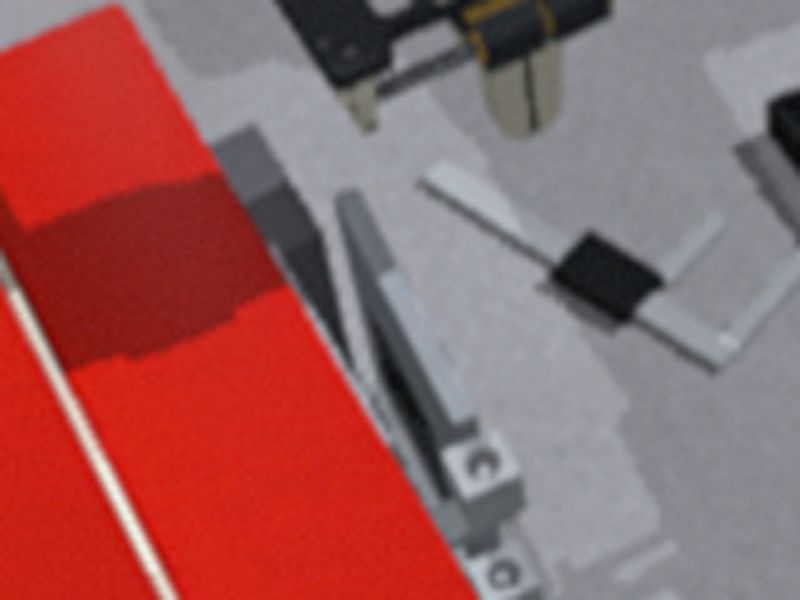

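It sprang back a few degrees: the leaf's free end at (350,195) stands clear of the stop at (260,170). I push again, lightly, and ease off more slowly.

Run:
```python
from h import *
go([.4823,-.03,.298],178); go([.4823,-.0615,.298],178)
```

```text
slide [0.2, -35.3, 78.4] dr [0.0001, -0.0029, 0.0092]
slide [-0.6, -66.8, 78.4] dr [0.0001, -0.0029, 0.0092]
```

Emit:
servo_tool(increments=[{"slide":[0,0,40],"dr":[0,0,0],"jaw":1},{"slide":[0,0,78],"dr":[0,-0.003,0],"jaw":1},{"slide":[0,-25,78],"dr":[0,-0.003,0],"jaw":1},{"slide":[0,-35,78],"dr":[0,-0.003,0],"jaw":1},{"slide":[0,-43,78],"dr":[0,-0.003,0],"jaw":1},{"slide":[0,-50,78],"dr":[0,-0.003,0],"jaw":1},{"slide":[0,-53,78],"dr":[0,-0.003,0],"jaw":1},{"slide":[0,-56,78],"dr":[0,-0.003,0],"jaw":1},{"slide":[0,-59,78],"dr":[0,-0.003,0],"jaw":1},{"slide":[0,-62,78],"dr":[0,-0.003,0],"jaw":1},{"slide":[0,-64,78],"dr":[0,-0.003,0],"jaw":1},{"slide":[0,-66,78],"dr":[0,-0.003,0],"jaw":1},{"slide":[0,-67,78],"dr":[0,-0.003,0],"jaw":1},{"slide":[0,-67.5,78],"dr":[0,-0.003,0],"jaw":1},{"slide":[0,-67.5,78],"dr":[0,-0.003,0],"jaw":1},{"slide":[0,-67.5,78],"dr":[0,-0.003,0],"jaw":1}])

```text
t: 21.1
tool_pos: [0.4823, -0.0624, 0.3]
orientation: [0.04, 3.139, -0.0]
force: [-0.9, 0.1, -0.0]
opening: 0.0002
gripper_force: 0.1
```

Run:
```python
from h import *
s=read_state(); print(s['t'],s['tool_pos'],s['force'],s['gripper_force'])
```

```text
21.1 [ 0.48232747 -0.06242808  0.2999543 ] [-0.85947998  0.05896509 -0.03111555] 0.135587970726192
```

Emit:
servo_tool(increments=[{"slide":[0,-0.3,0],"dr":[0,0,0],"jaw":1},{"slide":[0,-0.6,0],"dr":[0,0,0],"jaw":1},{"slide":[0,-0.8,0],"dr":[0,0,0],"jaw":1},{"slide":[0,-0.8,0],"dr":[0,0,0],"jaw":1},{"slide":[0,-0.8,0],"dr":[0,0,0],"jaw":1}])

```text
t: 21.6
tool_pos: [0.4823, -0.063, 0.3]
orientation: [0.04, 3.139, 0.001]
force: [0.5, 5.1, 1.4]
opening: 0.0003
gripper_force: 2.7
```

Run:
```python
from h import *
s=read_state(); print(s['t'],s['tool_pos'],s['force'],s['gripper_force'])
```

```text
21.6 [ 0.48231739 -0.06295368  0.29997705] [0.50777153 5.06229314 1.42237433] 2.6949508488178253
```

Light contact at 5 N. I ease off at 0.1 mm per row, then retreat.

Emit:
servo_tool(increments=[{"slide":[0,0.1,0],"dr":[0,0,0],"jaw":1},{"slide":[0,0.2,0],"dr":[0,0,0],"jaw":1},{"slide":[0,0.3,0],"dr":[0,0,0],"jaw":1},{"slide":[0,0.4,0],"dr":[0,0,0],"jaw":1},{"slide":[0,0.5,0],"dr":[0,0,0],"jaw":1},{"slide":[0,0.6,0],"dr":[0,0,0],"jaw":1},{"slide":[0,0.7,0],"dr":[0,0,0],"jaw":1},{"slide":[0,0.8,0],"dr":[0,0,0],"jaw":1},{"slide":[0,0.9,0],"dr":[0,0,0],"jaw":1},{"slide":[0,1.0,0],"dr":[0,0,0],"jaw":1},{"slide":[0,1.2,0],"dr":[0,0,0],"jaw":1},{"slide":[0,1.5,0],"dr":[0,0,0],"jaw":1},{"slide":[0,2,0],"dr":[0,0,0],"jaw":1},{"slide":[0,4,0],"dr":[0,0,0],"jaw":1},{"slide":[0,10,0],"dr":[0,0,0],"jaw":1},{"slide":[0,30,0],"dr":[0,0,0],"jaw":1},{"slide":[0,60,0],"dr":[0,0,0],"jaw":1},{"slide":[0,68,-40],"dr":[0,0,0],"jaw":1},{"slide":[0,68,-80],"dr":[0,0,0],"jaw":1},{"slide":[0,68,-80],"dr":[0,0,0],"jaw":1}])

```text
t: 23.6
tool_pos: [0.4854, 0.0055, 0.3864]
orientation: [0.038, 3.129, -0.001]
force: [0.7, -0.9, 1.3]
opening: 0.0008
gripper_force: 0.0
```

```bash
cat > chk.py <<'E'
from h import *
s=read_state(); print(s['t'],s['tool_pos'],s['force'])
im,d,P=grab('scene'); X=cloud(d,P); x=X.reshape(-1,3)
for xl in (.46,.5):
    t=x[(x[:,0]>xl)&(x[:,0]<.585)&(x[:,1]>-.11)&(x[:,1]<-.03)&(x[:,2]>.158)&(x[:,2]<.172)]
    f=np.polyfit(t[:,0],t[:,1],1); print(xl,len(t),f,np.polyval(f,.524))
E
python3 chk.py
```

```text
23.6 [0.48542806 0.00546111 0.38642786] [ 0.66301672 -0.89241691  1.26769026]
0.46 287 [-0.00640838 -0.08340593] -0.08676391592763318
0.5 187 [-0.07535402 -0.04581303] -0.08529853650856664
```

Better (about 37–38 mm); one lighter push for more margin.

Run:
```python
from h import *
go([.4823,-.0626,.3],178)
```

```text
slide [1.6, -67.9, 83.5] dr [-0.0004, 0.0092, 0.0099]
```

Emit:
servo_tool(increments=[{"slide":[0,0,40],"dr":[0,0,0],"jaw":1},{"slide":[0,0,80],"dr":[0,0,0],"jaw":1},{"slide":[0,-25,80],"dr":[0,0,0],"jaw":1},{"slide":[0,-42,80],"dr":[0,0,0],"jaw":1},{"slide":[0,-50,80],"dr":[0,0,0],"jaw":1},{"slide":[0,-55,80],"dr":[0,0,0],"jaw":1},{"slide":[0,-58,80],"dr":[0,0,0],"jaw":1},{"slide":[0,-60,80],"dr":[0,0,0],"jaw":1},{"slide":[0,-62,80],"dr":[0,0,0],"jaw":1},{"slide":[0,-63.5,80],"dr":[0,0,0],"jaw":1},{"slide":[0,-65,80],"dr":[0,0,0],"jaw":1},{"slide":[0,-66,80],"dr":[0,0,0],"jaw":1},{"slide":[0,-67,80],"dr":[0,0,0],"jaw":1},{"slide":[0,-67.2,80],"dr":[0,0,0],"jaw":1},{"slide":[0,-67.4,80],"dr":[0,0,0],"jaw":1},{"slide":[0,-67.4,80],"dr":[0,0,0],"jaw":1},{"slide":[0,-67.4,80],"dr":[0,0,0],"jaw":1}])

```text
t: 25.35
tool_pos: [0.4823, -0.0626, 0.3]
orientation: [0.04, 3.139, -0.0]
force: [-0.1, -0.2, 1.0]
opening: 0.0007
gripper_force: 0.2
```

```bash
python3 chk.py
```

```text
25.35 [ 0.48233324 -0.06264824  0.29998322] [-0.1144909  -0.22866263  0.95079186]
0.46 274 [-0.06318114 -0.05406013] -0.08716705295602499
0.5 184 [-0.03452726 -0.07092481] -0.08901710008688064
```

Shut with no residual force; I retreat.

Emit:
servo_tool(increments=[{"slide":[0,0.1,0],"dr":[0,0,0],"jaw":1},{"slide":[0,0.3,0],"dr":[0,0,0],"jaw":1},{"slide":[0,0.5,0],"dr":[0,0,0],"jaw":1},{"slide":[0,0.8,0],"dr":[0,0,0],"jaw":1},{"slide":[0,1.2,0],"dr":[0,0,0],"jaw":1},{"slide":[0,2,0],"dr":[0,0,0],"jaw":1},{"slide":[0,5,0],"dr":[0,0,0],"jaw":1},{"slide":[0,15,0],"dr":[0,0,0],"jaw":1},{"slide":[0,35,0],"dr":[0,0,0],"jaw":1},{"slide":[0,60,0],"dr":[0,0,0],"jaw":1},{"slide":[0,60,-40],"dr":[0,0,0],"jaw":1},{"slide":[0,60,-60],"dr":[0,0,0],"jaw":1},{"slide":[0,60,-60],"dr":[0,0,0],"jaw":1},{"slide":[0,60,-60],"dr":[0,0,0],"jaw":1},{"slide":[0,60,-60],"dr":[0,0,0],"jaw":1}])

```text
t: 26.9
tool_pos: [0.4833, -0.0024, 0.3585]
orientation: [0.04, 3.141, 0.0]
force: [0.1, 0.1, -0.8]
opening: 0.0003
gripper_force: 0.0
```

```bash
python3 chk.py
python3 - <<'E'
from h import *
print(close_job())
E
```

```text
26.9 [ 0.4832546  -0.0024158   0.35849759] [ 0.08660992  0.1008632  -0.83394498]
0.46 289 [-0.00380291 -0.08607693] -0.08806964841472571
0.5 193 [-0.05118562 -0.06022648] -0.0870477424292437
the job is handed in; nothing more can be done
None
```

The door hangs on both pintles and is shut to about 36 mm at its centre by my camera estimate (limit 43 mm). The robot was clear of it and the caliper and case hadn't moved when last viewed; the job was handed in at 27 s, and `close_job()` gave no verdict.

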